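# Turn the rinsed cup over onto the drainer

### The arm

A 7-joint arm with a two-finger parallel gripper is mounted at the origin on the work surface. World frame = base frame: x ahead of the robot, y to its left, z up, the work surface at z = 0. Lengths are in mm, angles in degrees, forces in N, time in s.
With the tool pointing down it reaches from about 350 to 900 mm from the base axis. Payload 7.2 kg.
Tool frame: the origin (TCP) lies on the centre line of the jaws, within the pads' length; the fingertips stand 14 mm ahead of it and the grasp point (between the pads) lies 5 mm behind it; z points along the fingers, y is the line along which they close (so a half turn about z gives the same grasp; the last joint's range is limited). The gripper opens to 85 mm and grips with 20 to 120 N. Pads are 22 mm wide; open, the fingers measure 114 mm over their backs; the gripper's body (76 mm by 85 mm) begins 54 mm behind the grasp point. The pads swing forward as they close: fully open they stand 13 mm farther back than shut.
Start: joints at [69.202, 23.554, -0.728, 91.456, 0.321, 64.991, -4.71], TCP at [181.581, -598.044, 245.297] pointing down, gripper open.
Joint ranges: [-169.25, 169.25], [-16.82, 113.86], [-84.01, 82.57], [7.8, 145.47], [-59.2, 239.2], [7.22, 106.19], [-163.78, 163.78]. Speed limits (degrees/s): [136.94, 136.94, 172.46, 172.46, 180, 180, 180].

### API

Orientations are given as a 3x3 rotation matrix whose columns are the frame's x, y, z axes.
In Python, from plant import sensors, optics, order, nets gives the robot as it stands. The module is installed in compiled form; this text tells all that it offers.
- The arm moves only by the shell command python3 -m pendant 'ROWS' [FORCE]. ROWS is JSON, a list that holds one entry, the list of rows, each a list of 5 numbers: the shift along the tool's x, y, z each as a share of 0.03 m, from -1 to 1, then the turn about the tool's z as a share of 10 degrees, from -1 to 1, then the closure, from 0 (fully open) to 1 (shut). In form: [[[dx, dy, dz, twist, grip], ...]]. A call has 1 to 5 rows; each row shifts and turns the commanded pose from where the row before left it, along the tool's axes as they then stand; what a row does not reach is not made up. A row lasts 1/8 s, in which the tool goes at most 62.5 mm and 10.7 degrees, less where a joint would pass 70% of its speed; a pose out of reach is approached as far as the arm can. A call with a number of a shift or a turn outside -1 to 1 is refused whole. A call with a gripper value outside its range is refused whole. The fingers move at their own pace and stop on an object; FORCE is the grip in N (left out, the last holds). Time passes only in rows, so rows that do not move let the fingers close. It gives the time, the measured TCP pose, the force, the opening and the grip force at its end, in the units of the state.
- sensors.get_state(): the state, without advancing time (a new reading comes with each control period).
- optics.snapshot(name): name is "scene" or "top"; returns a dict with "image" (384x512x3 uint8, red, green, blue), "fx", "fy", "cx", "cy" (pixels), "dist" ([k1, k2, p1, p2, k3] as OpenCV has them; the pictures are not rectified), "extrinsics" (4x4, takes a point from camera to world coordinates). Camera axes: x right, y up, looking along -z (the intrinsics and any distortion apply to the point x, -y, -z); pixel columns grow to the right and rows downward; lengths in mm; the calibration is good to about 2 mm. A picture is of the moment at which its call begins. There is no depth.
- order.job_done(): hands the job in; it is judged then, once.
Trained networks look in the newest picture that a camera, given by its name, has taken for a name from the list of things; names that differ only in an ending like _2 or _b are one class to them, and where a whole thing is asked for, a point or a joint stands for the part that bears it (a point fixed in the world has none). Each returns a list of dicts, best first, with "confidence" (0 to 1); they miss things now and then, are a little off and sometimes report something else, mostly with a low value. They report only what shows in the picture. A call takes as long as a camera call. They do not tell look-alikes from the thing itself.
- nets.find_in(camera, query): "box" ([centre column, centre row, width, height] in pixels, round what is visible of it).
- nets.masks_of(camera, query): "pixels" (384x512 bool, what is visible of it) and "box" ([centre column, centre row, width, height] in pixels, round what is visible of it).
- nets.pinpoint(camera, query): "pixel" ([column, row] in pixels: a listed point, or the origin of a listed thing).
The state is a dict: "t": time; "q": joint angles; "qd": joint speeds; "tau": joint torques, N m; "ee_pos": TCP position; "tool_rot": TCP orientation; "force": force on the tool from outside, world axes, zero at the start; "ft_torque": the same for the moment, N m; "gripper_width": opening from 0.0 (shut) to 1.0 (fully open); "gripper_force": force on a finger pad.
Only numpy, scipy, OpenCV 4.12 (cv2) and the standard library are available. Lean on these libraries where they do the work, as an engineer would, in place of code of your own. Each camera call takes 0.05 s, during which the arm holds its last target. There are 200 camera calls.

### The job

Put the rinsed terracotta cup to drain. It is too much of a turn for one hold, so pick it up, lay it gently on its side on the steel counter, let go and let it lie still; then take it again and stand it upside down on the ribs of the drainer's free bay, gently and wholly inside the bay's rails, and let go. It is earthenware: do not drop it or knock it over, and leave the mug, pan lid, soap dispenser and spoon where they are.

Things in the scene. Friction and masses are not known exactly. Their poses are not given: they have to be found in the camera images.
- cup_center (a point): Centre (half-way up, on the axis) of the loose terracotta cup: eight-sided straight tumbler, no handle, 80 mm high, 60 mm across flats, 65 over corners, 0.2 to 0.3 kg. Its z axis runs from the round foot (50 mm wide, 5 mm high) to the open mouth, up at the start. Its eight 25 mm wide flats face along its own x, y (both ways) and the diagonals. It starts upright on the counter, to the right.
- cup_mouth (a point): Middle of the cup's open mouth, 40 mm along z from cup_center; axes as cup_center. The wall is 5 mm thick. Laid on a flat, the cup does not roll and its axis is 30 mm above the counter.
- counter: Fixed stainless steel counter top, flat, its surface at z = 0 all over; origin on the surface in the clear stretch to the right of the drainer, where the cup starts and where it may be laid down.
- drainer: Grey two-leaf folding plastic drainer, opened flat, fixed on the counter on the left, turned by up to 0.25 rad. Origin at counter height below the middle of the near leaf (the cup leaf); x points across the hinge to the far leaf, y along the hinge, z up. The far leaf (centre at x = 164 mm) holds the pan lid.
- cup_leaf (a point): Middle of the cup leaf (156 mm along x, 276 mm along y) at the height of its rib tops, 30 mm above the counter; axes as the drainer's. Ribs run along x. Rails 6 mm thick, 8 mm higher than the ribs, run round the edge and across at y = 0 and make two bays centred at y = +67 and -67 mm, each 144 mm (x) by 129 mm (y) inside. One holds the mug, the other is free.
- free_bay (a point): Centre of the free cup bay of the drainer, at the height of the rib tops (30 mm above the counter); axes as the drainer's. The cup standing upside down here has its centre 40 mm above this point.
- mug_center (a point): Centre (half-way up) of the white enamel mug that already stands upside down in the other bay: 76 mm diameter, 75 mm high, z up; its handle sticks out 68 mm from the axis along its own -x. Loose: leave it alone.
- pan_lid: White enamel pan lid lying flat on the drainer's far leaf: 160 mm diameter, 47 mm high to the top of its black knob, origin under its middle. Loose: leave it alone.
- soap_center (a point): Centre (half-way up) of the white plastic press-button soap dispenser on the counter: 72 mm diameter, 170 mm high, z up, spout along x. Loose: leave it alone.
- spoon: Slotted steel spoon lying flat on the counter beyond the cup: 310 mm long, 62 mm wide at the bowl, 9 mm thick; lies along its own x, origin on its underside near the middle, bowl to +x. Loose: leave it alone.
Mind the look-alikes: they are no part of the job. Several things look just like the part that bears cup_center: the one meant starts farthest from the robot's base.

How it is judged (in metres and radians):
On the way, in this order (a step that is already met when the one before it is completed fails the run):
1. the cup is lifted off the counter (height (world z) of cup_center above 0.055 m and contact force between cup and counter below 0.1 N and contact force between cup and the fingers above 0.5 N), for 0.1 s.
2. the cup lies on its side on the steel counter, let go and still (angle between cup_center's own z axis and vertical between 1.4 and 1.74 rad and height (world z) of cup_center below 0.04 m and contact force between cup and counter above 0.5 N and contact force between cup and the fingers below 0.1 N and linear speed of cup below 0.03 m/s), for 0.2 s.
At the end, for the whole second after the job is handed in: The cup stands upside down (within 0.08 rad), at rest, its mouth level on the ribs of the free bay (centre 34 to 45 mm above the rib tops, within 45 mm along x and 37 mm along y of the bay's centre, that is, wholly inside the rails). All other things are where they were (within 20 mm) (angle between cup_center's own z axis and vertical above 3.06 rad and z of cup_center in the frame of free_bay between 0.034 and 0.045 m and x of cup_center in the frame of free_bay between -0.045 and 0.045 m and y of cup_center in the frame of free_bay between -0.037 and 0.037 m and contact force between cup and drainer above 0.5 N and linear speed of cup below 0.02 m/s and angular speed of cup below 0.2 rad/s); the robot touches nothing.
It fails at once if the cup was dropped, thrown or knocked over (faster than 0.5 m/s or 7 rad/s while no finger touched it) or banged down (more than 150 N on the counter or the drainer) (contact force between cup and counter above 150 N or contact force between cup and drainer above 150 N or (contact force between cup and the fingers below 0.1 N and (linear speed of cup above 0.5 m/s or angular speed of cup above 7 rad/s))).
It fails at once if the mug was moved more than 20 mm (distance of mug_center from where it was at the start of the episode above 0.02 m).
It fails at once if the pan lid was moved more than 20 mm (distance of pan_lid from where it was at the start of the episode above 0.02 m).
It fails at once if the soap dispenser was moved more than 20 mm (distance of soap_center from where it was at the start of the episode above 0.02 m).
It fails at once if the spoon was moved more than 20 mm (distance of spoon from where it was at the start of the episode above 0.02 m).
It also fails if it takes over 58 s, if anything falls off the work surface, if the arm or the gripper's body presses on something with over 40 N, if the wrist force passes 120 N, or if a joint passes its speed limit or range.

## Working session

There is one attempt and no reset: what is moved stays moved. The work goes in short steps, Python scripts to look and compute and a shell command to move; the robot and the scene stay as the last step left them, time stands still between calls to the robot, and variables do not carry over. Pictures are saved under pics/ and viewed, at most 10 in all, crops included, and the job is handed in when it is done.

```bash
mkdir -p pics; cat > h.py <<'E'
import numpy as np, cv2
from plant import sensors, optics, order, nets
def K(s): return np.array([[s['fx'],0,s['cx']],[0,s['fy'],s['cy']],[0,0,1.]]), np.array(s['dist'],float)
def ray(s,p):
    k,d=K(s); u=cv2.undistortPoints(np.array([[p]],float),k,d)[0,0]
    E=np.array(s['extrinsics']); v=E[:3,:3]@np.array([u[0],-u[1],-1]); return E[:3,3],v/np.linalg.norm(v)
def on_z(s,p,z):
    o,v=ray(s,p); return o+v*(z-o[2])/v[2]
def proj(s,P):
    k,d=K(s); E=np.array(s['extrinsics']); c=(np.atleast_2d(P)-E[:3,3])@E[:3,:3]; c=c*[1,-1,-1]
    return cv2.projectPoints(c.reshape(-1,1,3),np.zeros(3),np.zeros(3),k,d)[0].reshape(-1,2)
def tri(a,pa,b,pb):
    (o,v),(w,u)=ray(a,pa),ray(b,pb); t=np.linalg.lstsq(np.c_[v,-u],w-o,rcond=None)[0]
    x,y=o+t[0]*v,w+t[1]*u; return (x+y)/2,np.linalg.norm(x-y)
E
python3 - <<'E'
from h import *
np.set_printoptions(precision=1,suppress=True)
S={c:optics.snapshot(c) for c in('scene','top')}
cv2.imwrite('pics/a.png',np.hstack([cv2.resize(S[c]['image'][...,::-1],(800,600))[:, :] for c in S])[:,:800]); cv2.imwrite('pics/b.png',cv2.resize(S['top']['image'][...,::-1],(800,600)))
st=sensors.get_state(); print(np.array(st['tool_rot']),st['ee_pos'],st['t'],st['gripper_force'])
zs=dict(cup_center=40,free_bay=30,cup_leaf=30,mug_center=67,pan_lid=35,soap_center=85,spoon=0,drainer=0)
for n in zs:
  for c in S:
    for d in nets.pinpoint(c,n)[:6]: print(n,c,round(d['confidence'],2),np.array(d['pixel']),on_z(S[c],d['pixel'],zs[n]))
E
```

```text
[[ 1.   0.3 -0. ]
 [ 0.3 -1.   0. ]
 [-0.  -0.  -1. ]] [ 181.4 -597.7  244.5] 0.1 0.0
cup_center scene 0.92 [202.  197.7] [ 514.7 -219.8   40. ]
cup_center scene 0.83 [209.6 130.7] [ 266.5 -234.2   40. ]
cup_center scene 0.79 [240.4 153.7] [ 352.6 -129.9   40. ]
cup_center scene 0.77 [198.5 160.7] [ 387.8 -249.6   40. ]
cup_center top 0.98 [304.4 201.3] [ 502.  -217.9   40. ]
cup_center top 0.76 [272.8 261.2] [ 349.4 -134.5   40. ]
cup_center top 0.7 [310.2 294.9] [ 263.6 -228.5   40. ]
cup_center top 0.63 [323.3 251.3] [ 373.2 -263.9   40. ]
cup_center top 0.32 [151.7 198. ] [512.9 179.6  40. ]
free_bay scene 0.61 [372.3 214.4] [528.7 243.2  30. ]
free_bay top 0.45 [127.4 192.2] [529.8 248.7  30. ]
cup_leaf scene 0.68 [352.  209.6] [517.3 188.7  30. ]
cup_leaf scene 0.3 [200.4 196.8] [ 505.7 -226.8   30. ]
cup_leaf top 0.72 [152.4 197.5] [515.3 180.4  30. ]
mug_center scene 0.97 [328.  199.5] [513.6 116.6  67. ]
mug_center scene 0.69 [348.  213.9] [554.1 166.5  67. ]
mug_center top 0.73 [171.4 195.9] [514.9 121.6  67. ]
pan_lid scene 0.58 [350.3 265.1] [681.  170.3  35. ]
pan_lid top 0.58 [159.8 137. ] [677.9 164.2  35. ]
pan_lid top 0.3 [292.6 198. ] [ 511.3 -187.9   35. ]
soap_center scene 0.74 [104.5 208.2] [ 593.  -454.2   85. ]
soap_center top 0.87 [402.2 160.3] [ 600.2 -465.3   85. ]
spoon scene 0.82 [188.5 275.4] [ 721.5 -227.9    0. ]
spoon top 0.93 [302.2 118.9] [ 735.8 -222.5    0. ]
spoon top 0.39 [296.1 198.9] [ 512.7 -200.7    0. ]
drainer scene 0.65 [351.  216.8] [522.3 192.7   0. ]
```

View pics/a.png

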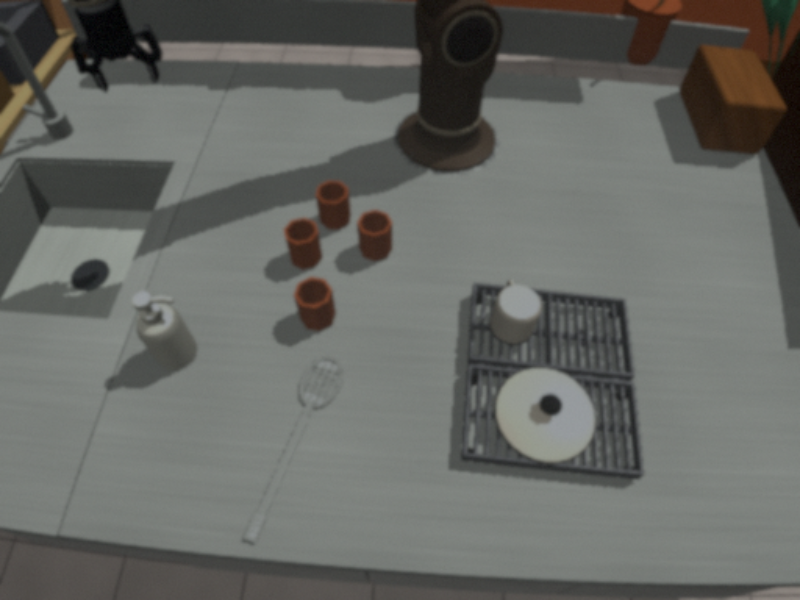

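View pics/b.png

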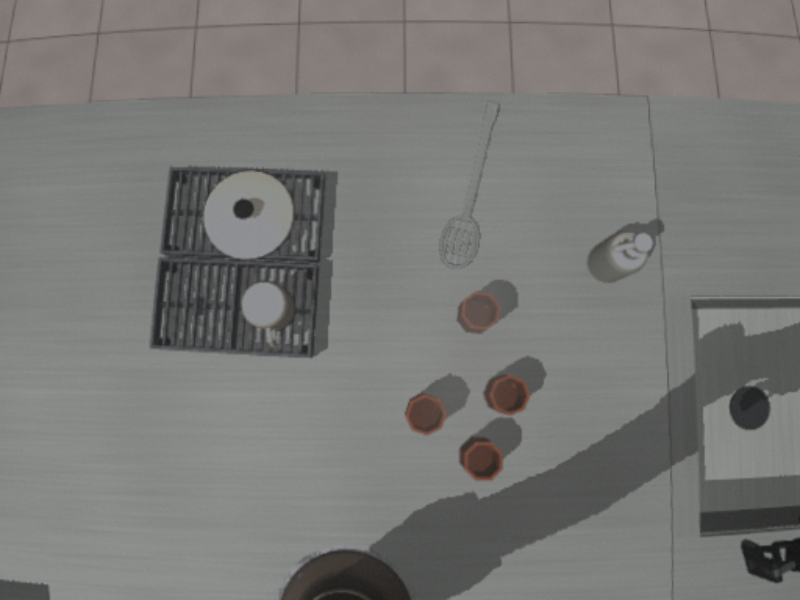

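```bash
cat >> h.py <<'E'
from scipy.optimize import minimize
def prism(x,y,yaw):
    a=yaw+np.pi/8+np.arange(8)*np.pi/4; r=32.5
    return np.array([[x+r*np.cos(t),y+r*np.sin(t),z] for z in(5,80) for t in a])
def sil(s,P):
    m=np.zeros((384*4,512*4),np.uint8); q=proj(s,P)*4+1.5; cv2.fillConvexPoly(m,cv2.convexHull(np.rint(q).astype(np.int32)),1); return m>0
def leaf(cx,cy,yaw,z=38,xs=(-78,78),ys=(-138,138)):
    c,s_=np.cos(yaw),np.sin(yaw); R=np.array([[c,-s_],[s_,c]])
    return np.array([[*(R@[a,b]+[cx,cy]),z] for a,b in((xs[0],ys[0]),(xs[1],ys[0]),(xs[1],ys[1]),(xs[0],ys[1]))])
E
python3 - <<'E'
from h import *
S={c:optics.snapshot(c) for c in('scene','top')}
M={}
for c,p in(('scene',(202,198)),('top',(304,201))):
    ms=[m for m in nets.masks_of(c,'cup_center') if np.hypot(m['box'][0]-p[0],m['box'][1]-p[1])<10]; print(c,[(m['confidence'],m['box']) for m in ms]); M[c]=cv2.resize(ms[0]['pixels'].astype(np.uint8),None,fx=4,fy=4,interpolation=0)>0
def cost(v): 
    return sum(1-(M[c]&sil(S[c],prism(v[0],v[1],v[2]))).sum()/(M[c]|sil(S[c],prism(v[0],v[1],v[2]))).sum() for c in M)
best=[]
for y0 in np.radians([-20,-10,0,10,20]):
    r=minimize(cost,[508,-219,y0],method='Nelder-Mead',options=dict(initial_simplex=[[508,-219,y0],[514,-219,y0],[508,-213,y0],[508,-219,y0+.15]])); best.append((r.fun,*r.x[:2],np.degrees(r.x[2])))
best.sort(); print(np.round(best,3)); b=best[0]
# drainer: dark mask from nets
for c in S:
    for m in nets.masks_of(c,'drainer')[:1]: print(c,m['confidence'],m['box'])
I=cv2.resize(S['top']['image'],None,fx=4,fy=4,interpolation=cv2.INTER_CUBIC)[...,::-1].copy()
q=proj(S['top'],prism(b[1],b[2],np.radians(b[3])))*4+1.5
cv2.polylines(I,[np.rint(q[8:]).astype(np.int32)],True,(0,255,0),1)
L=proj(S['top'],leaf(515,182,np.radians(-6)))*4+1.5; cv2.polylines(I,[np.rint(L).astype(np.int32)],True,(0,255,0),1)
A=I[700:930,1120:1350]; B=I[600:940,350:870]
out=np.zeros((340,760,3),np.uint8); out[:340,:520]=B; out[:230,525:755]=A
cv2.imwrite('pics/c.png',out)
E
```

```text
scene [(0.98, [200.1, 196.1, 23.2, 32.3])]
top [(0.69, [305.8, 200.2, 27.4, 27.5])]
[[ 1.55000e-01  5.05496e+02 -2.20972e+02 -6.62500e+00]
 [ 1.57000e-01  5.05170e+02 -2.21097e+02 -8.19000e+00]
 [ 1.60000e-01  5.05788e+02 -2.21306e+02 -8.06300e+00]
 [ 1.62000e-01  5.05734e+02 -2.21597e+02  3.01020e+01]
 [ 1.66000e-01  5.05631e+02 -2.22049e+02  1.80680e+01]]
scene 0.71 [353.5, 245.2, 119.6, 125.8]
top 0.94 [152.7, 168.3, 114.7, 123.1]
```

View pics/c.png

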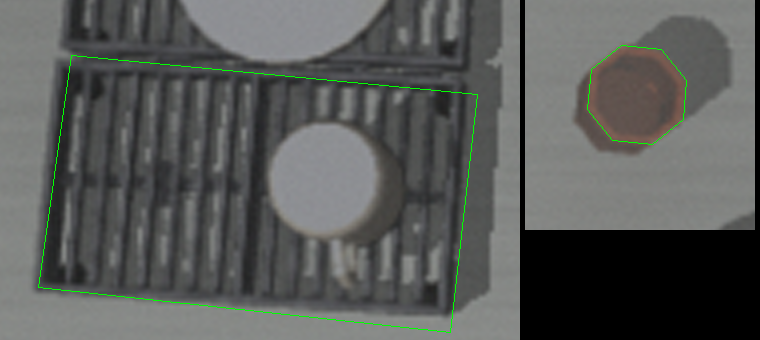

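Candidates for the cup (scene pixels): (202,198), (210,131), (240,154) and (198,161). The first lies farthest from the base, about 555 mm out, and the crop confirms it: the fitted octagon sits on its rim at yaw -7°. The drainer's left bay is free and its yaw is about -3.5°.

```bash
cat > go.py <<'E'
import sys; from h import *
x,y,z,w=map(float,sys.argv[1:5]); s=sensors.get_state(); R=np.array(s['tool_rot']); p=np.array(s['ee_pos'])
yaw=np.degrees(np.arctan2(R[1,0],R[0,0])); tw=yaw-w; a=np.radians(w); Rn=np.array([[np.cos(a),np.sin(a),0],[np.sin(a),-np.cos(a),0],[0,0,-1]])
print('t',round(s['t'],2),'p',p.round(1),'yaw',round(yaw,2),'twist',round(tw/10,2),'units in new axes',((Rn.T@(np.array([x,y,z])-p))/30).round(2),'w',round(s['gripper_width'],3),'gf',round(s['gripper_force'],1),'F',np.round(s['force'],1))
E
python3 -m pendant '[[[0,-1,0,1,0],[0,-1,0,1,0],[0,-1,0,0.35,0],[1,-1,0,0,0],[1,-1,0,0,0]]]'
python3 -m pendant '[[[1,-1,0,0,0],[1,-1,0,0,0],[1,-1,0,0,0],[1,-1,0,0,0],[1,-1,0,0,0]]]'
python3 go.py 505 -221 57 -7
```

```text
t: 1.82
ee_pos: [238.0, -456.2, 245.7]
tool_rot: [[0.993, -0.116, 0.0], [-0.116, -0.993, -0.001], [0.001, 0.001, -1.0]]
force: [0.2, -0.4, -0.0]
gripper_width: 1.001
gripper_force: 0.0
t: 2.45
ee_pos: [404.7, -324.3, 245.5]
tool_rot: [[0.993, -0.115, 0.0], [-0.115, -0.993, -0.0], [0.0, 0.0, -1.0]]
force: [0.5, -1.6, -0.3]
gripper_width: 0.998
gripper_force: 0.0
t 2.45 p [ 404.7 -324.3  245.5] yaw -6.62 twist 0.04 units in new axes [ 2.9  -3.83  6.28] w 0.998 gf 0.0 F [ 0.5 -1.6 -0.3]
```

```bash
python3 -m pendant '[[[0.8,-1,0.5,0.04,0],[0.8,-1,0.5,0,0],[0.8,-1,1,0,0],[0.5,-0.8,1,0,0],[0,0,0,0,0]]]' >/dev/null
python3 go.py 505 -221 57 -7
```

```text
t 3.08 p [ 503.8 -219.5  153.1] yaw -6.77 twist 0.02 units in new axes [0.04 0.05 3.2 ] w 0.998 gf 0.0 F [-1.4 -0.6  0.5]
```

```bash
python3 -m pendant '[[[0,0,1,0,0],[0,0,1,0,0],[0,0,0.8,0,0],[0,0,0.3,0,0],[0,0,0.1,0,0]]]' >/dev/null;python3 go.py 505 -221 57 -7
python3 -m pendant '[[[0,0,0,0,0.5],[0,0,0,0,0.7],[0,0,0,0,1],[0,0,0,0,1],[0,0,0,0,1]]]' 30
python3 -m pendant '[[[0,0,0,0,1],[0,0,0,0,1],[0,0,-0.5,0,1],[0,0,-0.7,0,1],[0,0,0,0,1]]]'
python3 - <<'E'
from h import *
s=optics.snapshot('scene'); P=(505,-221,60); u=proj(s,P)[0].astype(int); I=s['image'][u[1]-60:u[1]+50,u[0]-70:u[0]+70,::-1]
cv2.imwrite('pics/d.png',cv2.resize(I,None,fx=5,fy=5,interpolation=2)[:,:])
E
```

```text
t 3.7 p [ 503.8 -223.2   59.7] yaw -7.05 twist -0.01 units in new axes [ 0.03 -0.08  0.09] w 0.997 gf 0.0 F [-0.5  0.5  0.6]
t: 4.32
ee_pos: [504.4, -222.6, 60.4]
tool_rot: [[0.993, -0.122, 0.002], [-0.122, -0.993, -0.001], [0.002, 0.001, -1.0]]
force: [-0.7, 1.7, 5.6]
gripper_width: 0.699
gripper_force: 33.8
t: 4.95
ee_pos: [504.8, -222.9, 97.1]
tool_rot: [[0.993, -0.122, 0.003], [-0.122, -0.993, -0.001], [0.003, 0.001, -1.0]]
force: [0.1, 0.2, -3.3]
gripper_width: 0.697
gripper_force: 34.0
```

View pics/d.png

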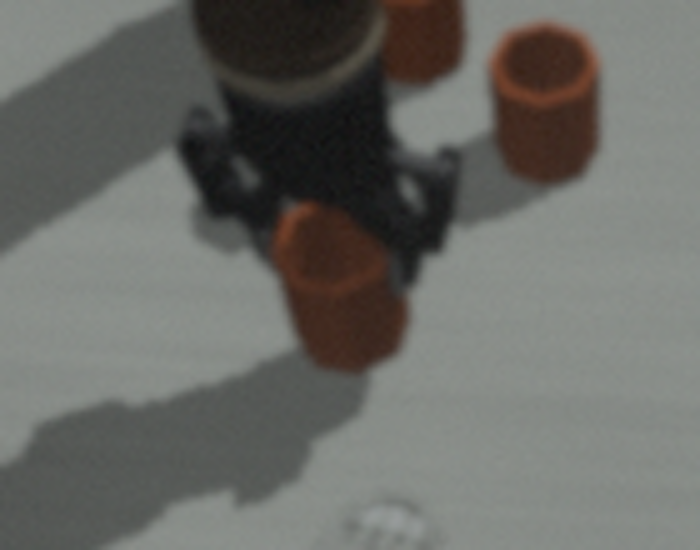

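```bash
python3 -m pendant '[[[0,0,-0.8,-0.35,1],[-0.5,-0.6,-0.8,0,1],[-0.8,-1,-0.4,0,1],[-0.8,-1,0,0,1],[-0.8,-1,0,0,1]]]' >/dev/null
python3 -m pendant '[[[-0.8,-1,0,0,1],[-0.8,-1,0,0,1],[-0.4,-1,0,0,1],[0,-1,0,0,1],[0,-1,0,0,1]]]' >/dev/null
python3 -m pendant '[[[0,-1,0,0,1],[0,-1,0,0,1],[0,-1,0,0,1],[0,-1,0,0,1],[0,-0.8,0,0,1]]]' >/dev/null
python3 go.py 385 253 75 -3.5
```

```text
t 6.88 p [381.1 188.8 154.7] yaw -3.47 twist 0.0 units in new axes [-0.   -2.14  2.66] w 0.701 gf 33.9 F [-0.2  0.5 -2.4]
```

```bash
python3 -m pendant '[[[0,-1,0.5,0,1],[0,-0.8,0.8,0,1],[0,-0.3,0.8,0,1],[0.3,0,0.6,0,1],[0,0,0,0,1]]]' 20 >/dev/null
python3 go.py 400 253 72 -3.5
python3 -m pendant '[[[0.2,0,0,0,1],[0.2,0,0,0,1],[0.2,0,0,0,1],[0.2,0,0,0,1],[0.2,0,0,0,1]]]' 20; python3 go.py 400 253 72 -3.5
```

```text
t 7.5 p [393.5 249.3  72.6] yaw -3.51 twist -0.0 units in new axes [ 0.21 -0.13  0.02] w 0.695 gf 33.9 F [-0.3 -0.7 -2.7]
t: 8.12
ee_pos: [421.0, 248.6, 74.2]
tool_rot: [[0.998, -0.06, -0.005], [-0.06, -0.998, -0.001], [-0.005, 0.002, -1.0]]
force: [-13.5, 1.1, 7.5]
gripper_width: 0.695
gripper_force: 35.5
t 8.12 p [421.  248.6  74.2] yaw -3.42 twist 0.01 units in new axes [-0.71 -0.1   0.07] w 0.695 gf 35.5 F [-13.5   1.1   7.5]
```

```bash
python3 -m pendant '[[[0.2,0,0,0,1],[0.2,0,0,0,1],[0.2,0,0,0,1],[0.2,0,0,0,1],[0.2,0,0,0,1]]]' 20; python3 - <<'E'
from h import *
s=optics.snapshot('scene'); P=(440,250,60); u=proj(s,P)[0].astype(int); I=s['image'][u[1]-60:u[1]+50,u[0]-70:u[0]+70,::-1]
cv2.imwrite('pics/e.png',cv2.resize(I,None,fx=4,fy=4,interpolation=2)[:,:])
E
```

```text
t: 8.75
ee_pos: [452.1, 246.9, 74.6]
tool_rot: [[0.998, -0.06, -0.004], [-0.06, -0.998, -0.001], [-0.003, 0.001, -1.0]]
force: [-9.2, 1.0, 2.8]
gripper_width: 0.701
gripper_force: 37.9
```

View pics/e.png

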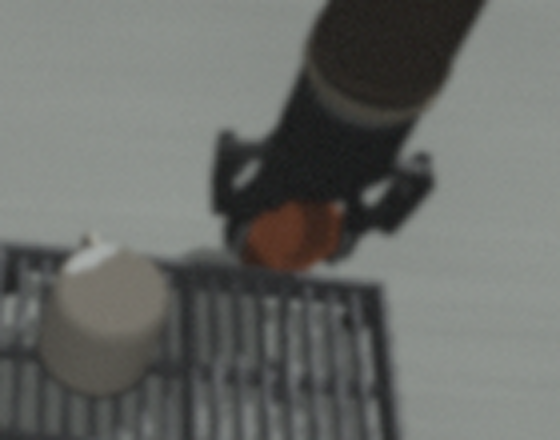

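The cup is tilting: at crop (290,235) its mouth leans towards the drainer, about 50° over. I'll continue.

```bash
python3 -m pendant '[[[0.2,0,0,0,1],[0.2,0,0.05,0,1],[0.2,0,0.05,0,1],[0.2,0,0.05,0,1],[0.2,0,0.1,0,1]]]' 20;python3 -m pendant '[[[0,0,0,0,1],[0,0,-0.7,0,1],[-0.5,0,-0.5,0,1],[-1,0,0,0,1],[-1,0,0,0,1]]]'; python3 go.py 350 250 50 -3.5
```

```text
t: 9.43
ee_pos: [482.3, 244.7, 66.6]
tool_rot: [[0.998, -0.06, -0.004], [-0.06, -0.998, -0.001], [-0.004, 0.001, -1.0]]
force: [-7.2, 0.1, 2.2]
gripper_width: 0.699
gripper_force: 36.3
t: 10.05
ee_pos: [409.2, 249.2, 103.3]
tool_rot: [[0.998, -0.062, 0.001], [-0.062, -0.998, 0.001], [0.001, -0.001, -1.0]]
force: [0.7, 0.4, -2.4]
gripper_width: 0.694
gripper_force: 35.9
t 10.05 p [409.2 249.2 103.3] yaw -3.55 twist -0.0 units in new axes [-1.97  0.09  1.78] w 0.694 gf 35.9 F [ 0.7  0.4 -2.4]
```

```bash
python3 -m pendant '[[[-0.8,0,0.3,0,1],[-0.5,0,0.7,0,1],[0,0,0.6,0,1],[0,0,0.4,0,1],[0,0,0.2,0,1]]]' ; python3 - <<'E'
from h import *
for c in('scene','top'):
  s=optics.snapshot(c); P=(380,250,40); u=proj(s,P)[0].astype(int); I=s['image'][max(u[1]-40,0):u[1]+40,u[0]-50:u[0]+50,::-1]
  cv2.imwrite(f'pics/f_{c}.png',cv2.resize(I,(400,320),interpolation=2))
cv2.imwrite('pics/f.png',np.hstack([cv2.imread(f'pics/f_{c}.png') for c in('scene','top')]))
E
```

```text
t: 10.68
ee_pos: [371.6, 251.6, 36.7]
tool_rot: [[0.998, -0.062, 0.001], [-0.062, -0.998, 0.0], [0.001, -0.0, -1.0]]
force: [6.6, -4.5, 13.4]
gripper_width: 0.698
gripper_force: 37.5
```

View pics/f.png

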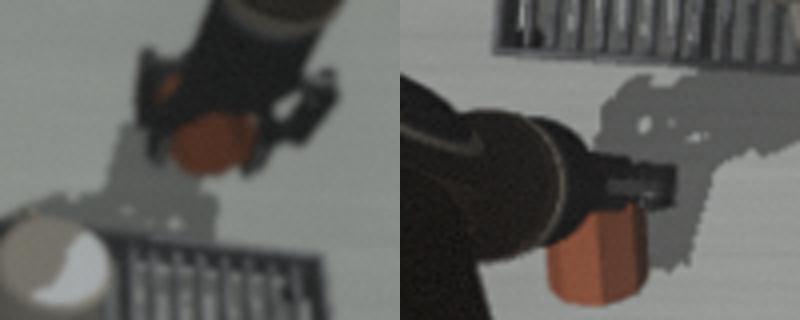

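The cup is nearly horizontal with its foot towards the robot, and the foot is just touching the counter. I'll press it down slowly.

```bash
python3 -m pendant '[[[0,0,0.06,0,1],[0,0,0.06,0,1],[0,0,0.06,0,1],[0,0,0.06,0,1],[0,0,0.0,0,1]]]'; python3 -m pendant '[[[0,0,0.05,0,1],[0,0,0.05,0,1],[0,0,0.05,0,1],[0,0,0,0,1]]]'
```

```text
t: 11.4
ee_pos: [374.5, 252.5, 31.5]
tool_rot: [[0.998, -0.063, 0.006], [-0.063, -0.998, 0.003], [0.006, -0.003, -1.0]]
force: [7.8, -2.8, 12.0]
gripper_width: 0.699
gripper_force: 38.5
t: 11.9
ee_pos: [374.6, 253.1, 27.1]
tool_rot: [[0.998, -0.063, 0.007], [-0.063, -0.998, 0.004], [0.007, -0.004, -1.0]]
force: [7.9, -2.2, 10.3]
gripper_width: 0.699
gripper_force: 39.1
```

```bash
python3 -m pendant '[[[0,0,0.05,0,1],[0,0,0.05,0,1],[0,0,0.03,0,1],[0,0,0,0,1]]]'
```

```text
t: 12.4
ee_pos: [374.6, 253.4, 23.2]
tool_rot: [[0.998, -0.063, 0.007], [-0.063, -0.998, 0.004], [0.006, -0.004, -1.0]]
force: [6.9, -1.0, 9.9]
gripper_width: 0.699
gripper_force: 39.8
```

```bash
python3 -m pendant '[[[0,0,0.04,0,1],[0,0,0.04,0,1],[0,0,0.04,0,1],[0,0,0,0,1]]]'
```

```text
t: 12.9
ee_pos: [374.3, 253.4, 19.4]
tool_rot: [[0.998, -0.063, 0.006], [-0.063, -0.998, 0.004], [0.006, -0.004, -1.0]]
force: [6.9, 0.4, 9.7]
gripper_width: 0.694
gripper_force: 40.2
```

```bash
python3 -m pendant '[[[0,0,0.04,0,1],[0,0,0.04,0,1],[0,0,0,0,1]]]'; python3 - <<'E'
from h import *
for c in('scene','top'):
  s=optics.snapshot(c); P=(380,250,40); u=proj(s,P)[0].astype(int); I=s['image'][max(u[1]-40,0):u[1]+40,u[0]-50:u[0]+50,::-1]
  cv2.imwrite(f'pics/f_{c}.png',cv2.resize(I,(400,320),interpolation=2))
cv2.imwrite('pics/g.png',np.hstack([cv2.imread(f'pics/f_{c}.png') for c in('scene','top')]))
E
```

```text
t: 13.28
ee_pos: [374.1, 253.4, 17.0]
tool_rot: [[0.998, -0.063, 0.006], [-0.063, -0.998, 0.004], [0.006, -0.004, -1.0]]
force: [5.2, 0.1, 8.9]
gripper_width: 0.694
gripper_force: 40.5
```

View pics/g.png

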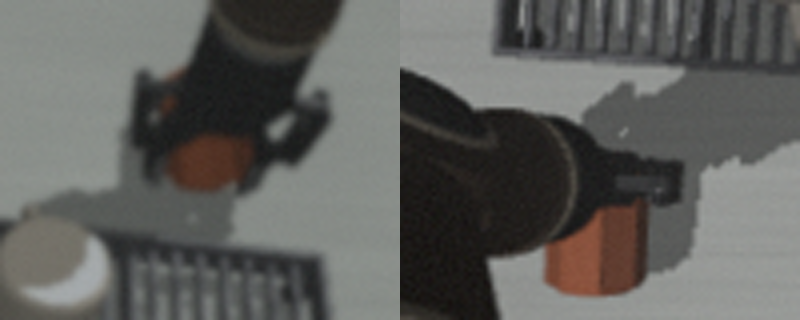

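```bash
python3 - <<'E'
from h import *
np.set_printoptions(precision=1,suppress=True)
S={c:optics.snapshot(c) for c in('scene','top')}
def off(c): u=proj(S[c],(380,250,40))[0].astype(int); return np.array([u[0]-50,max(u[1]-40,0)])
# observed via colour in both crops
for c in S:
    I=S[c]['image'].astype(int); o=off(c); m=((I[...,0]>I[...,2]*1.5)&(I[...,0]>60))[o[1]:o[1]+80,o[0]:o[0]+100]
    n,l,st,_=cv2.connectedComponentsWithStats(m.astype(np.uint8)); k=[i for i in range(1,n) if st[i,4]>30]; print(c,'obs boxes l,t,w,h',st[k])
a=np.radians(-3.5); ax=np.array([np.cos(a),np.sin(a),0]); sd=np.array([-np.sin(a),np.cos(a),0]); up=np.array([0,0,1.])
for xf in(308,312,316):
  for e in(0,6,12):
    c_,s_=np.cos(np.radians(e)),np.sin(np.radians(e)); A=c_*ax+s_*up; U=c_*up-s_*ax
    base=np.array([xf,253.5+ (374-xf)*.061,0])  # bottom of foot-end wall corner
    t=np.pi/8+np.arange(8)*np.pi/4
    ring=lambda d:np.array([base+A*d+U*30+32.5*(np.cos(q)*sd+np.sin(q)*U) for q in t])
    for c in S:
      q=proj(S[c],np.r_[ring(0),ring(75)])-off(c); r=q[8:]
      print(xf,e,c,'all lt',q.min(0),'br',q.max(0),'mouth lt',r.min(0),'br',r.max(0))
E
```

```text
scene obs boxes l,t,w,h [[ 42  34  20  14 201]]
top obs boxes l,t,w,h [[ 36  50  25  24 416]]
308 0 scene all lt [38.7 17.3] br [62.2 50.2] mouth lt [39.6 36.8] br [62.2 50.2]
308 0 top all lt [36.  38.1] br [63.7 69.1] mouth lt [38.4 38.1] br [63.7 39.8]
308 6 scene all lt [38.7 15.8] br [62.9 48.5] mouth lt [40.2 33.4] br [62.9 48.5]
308 6 top all lt [35.9 38.6] br [62.8 71.6] mouth lt [37.2 38.6] br [62.8 42.1]
308 12 scene all lt [38.6 14.5] br [63.5 46.6] mouth lt [40.8 29.9] br [63.5 46.6]
308 12 top all lt [35.9 39.1] br [61.8 74.1] mouth lt [36.  39.1] br [61.8 45.2]
312 0 scene all lt [38.7 18.3] br [62.3 51.2] mouth lt [39.6 37.9] br [62.3 51.2]
312 0 top all lt [36.2 36.6] br [63.8 67.6] mouth lt [38.5 36.6] br [63.8 38.2]
312 6 scene all lt [38.7 16.8] br [63.  49.6] mouth lt [40.3 34.5] br [63.  49.6]
312 6 top all lt [36.  37.1] br [62.9 70. ] mouth lt [37.3 37.1] br [62.9 40.5]
312 12 scene all lt [38.7 15.4] br [63.6 47.7] mouth lt [40.9 31. ] br [63.6 47.7]
312 12 top all lt [36.  37.6] br [61.9 72.5] mouth lt [36.1 37.6] br [61.9 43.6]
316 0 scene all lt [38.8 19.3] br [62.4 52.3] mouth lt [39.7 39. ] br [62.4 52.3]
316 0 top all lt [36.3 35. ] br [64. 66.] mouth lt [38.7 35. ] br [64.  36.7]
316 6 scene all lt [38.8 17.8] br [63.1 50.7] mouth lt [40.3 35.6] br [63.1 50.7]
316 6 top all lt [36.2 35.6] br [63.  68.4] mouth lt [37.4 35.6] br [63.  38.9]
316 12 scene all lt [38.7 16.4] br [63.7 48.8] mouth lt [40.9 32. ] br [63.7 48.8]
316 12 top all lt [36.1 36.1] br [62.1 70.9] mouth lt [36.2 36.1] br [62.1 41.9]
```

```bash
python3 -m pendant '[[[0,0,0.06,0,0.36],[0,0,0,0,0.34],[0,0,0,0,0.33],[0,0,0,0,0.325],[0,0,0,0,0.32]]]' 20;  python3 -m pendant '[[[0,0,0,0,0.316],[0,0,0,0,0.312],[0,0,0,0,0.308],[0,0,0,0,0.304]]]' 20
```

```text
t: 14.1
ee_pos: [374.0, 253.4, 15.1]
tool_rot: [[0.998, -0.063, 0.006], [-0.063, -0.998, 0.004], [0.006, -0.004, -1.0]]
force: [7.3, -0.1, 7.6]
gripper_width: 0.703
gripper_force: 40.7
t: 14.6
ee_pos: [374.0, 253.4, 15.1]
tool_rot: [[0.998, -0.063, 0.006], [-0.063, -0.998, 0.004], [0.006, -0.004, -1.0]]
force: [6.1, -0.5, 8.3]
gripper_width: 0.693
gripper_force: 40.5
```

```bash
for k in 1; do python3 -m pendant '[[[0,0,0,0,0.30],[0,0,0,0,0.297],[0,0,0,0,0.294],[0,0,0,0,0.291],[0,0,0,0,0.288]]]' 20; done | tail -3;  python3 -m pendant '[[[0,0,0,0,0.285],[0,0,0,0,0.282],[0,0,0,0,0.279],[0,0,0,0,0.276]]]' 20 | tail -3
```

```text
force: [-0.5, 0.8, -0.4]
gripper_width: 0.715
gripper_force: 0.0
force: [0.1, 0.6, -0.2]
gripper_width: 0.721
gripper_force: 0.0
```

```bash
python3 -m pendant '[[[0,0,0,0,0.15],[0,0,0,0,0],[0,0,0,0,0],[0,0,-0.3,0,0],[0,0,-1,0,0]]]' | tail -3;  python3 -m pendant '[[[-0.4,0,-1,0,0],[-1,0,-1,0,0],[-1,0,-1,0,0],[0,0,0,0,0]]]' 20 | head -2
python3 - <<'E'
from h import *
for c in('scene','top'):
  s=optics.snapshot(c); print(c,[(round(d['confidence'],2),d['pixel'],on_z(s,d['pixel'],30).round(1)) for n in('cup_center','cup_mouth') for d in nets.pinpoint(c,n) if on_z(s,d['pixel'],30)[1]>200])
  P=(370,250,40); u=proj(s,P)[0].astype(int); I=s['image'][max(u[1]-40,0):u[1]+40,u[0]-50:u[0]+50,::-1]
  cv2.imwrite(f'pics/f_{c}.png',cv2.resize(I,(400,320),interpolation=2))
cv2.imwrite('pics/i.png',np.hstack([cv2.imread(f'pics/f_{c}.png') for c in('scene','top')]))
E
```

```text
force: [1.2, -0.2, -0.0]
gripper_width: 0.999
gripper_force: 0.0
t: 16.85
ee_pos: [298.1, 256.8, 144.6]
scene [(0.73, [366.9, 164.5], array([356.5, 247.2,  30. ])), (0.71, [369.9, 214.8], array([530.4, 236.5,  30. ])), (0.64, [369.7, 168.1], array([369.5, 254.2,  30. ]))]
top [(0.84, [122.4, 265.0], array([338.4, 256.7,  30. ])), (0.73, [123.3, 249.3], array([379.2, 255.2,  30. ]))]
```

View pics/i.png

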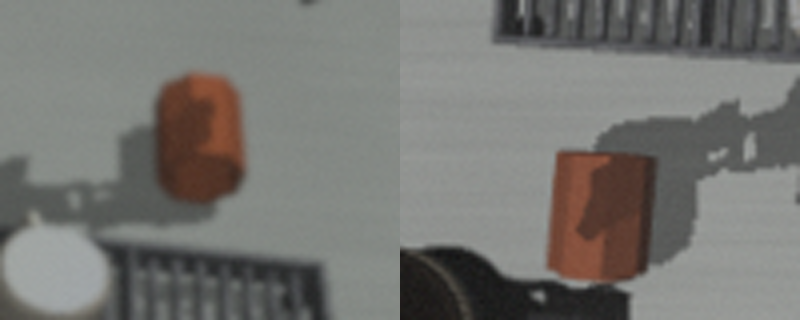

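The cup lies flat with its mouth towards the drainer. In the top crop the mouth edge is at row 153 and the foot at row 283.

```bash
python3 - <<'E'
from h import *
S={c:optics.snapshot(c) for c in('scene','top')}; M={}
for c in S:
    I=S[c]['image'].astype(int); u=proj(S[c],(350,254,30))[0].astype(int); m=((I[...,0]>I[...,2]*1.4)&(I[...,0]>45)).astype(np.uint8)
    n,l,st,_=cv2.connectedComponentsWithStats(m); k=l[u[1],u[0]]; print(c,st[k]); M[c]=cv2.resize((l==k).astype(np.uint8),None,fx=4,fy=4,interpolation=0)>0
def P(v):
    a=v[2]; A=np.array([np.cos(a),np.sin(a),0]); sd=np.array([-np.sin(a),np.cos(a),0]); U=np.array([0,0,1.]); c=np.array([v[0],v[1],30])
    r=lambda d,R,n:[c+A*d+R*(np.cos(q)*sd+np.sin(q)*U) for q in 2*np.pi/n*(np.arange(n)+.5)]
    return np.array(r(-40,25,16)+r(-35,32.5,8)+r(40,32.5,8))
f=lambda v:sum(1-(M[c]&sil(S[c],P(v))).sum()/(M[c]|sil(S[c],P(v))).sum() for c in M)
r=minimize(f,[346,254,-.06],method='Nelder-Mead',options=dict(initial_simplex=[[346,254,-.06],[354,254,-.06],[346,260,-.06],[346,254,.06]])); print(r.fun,r.x[:2],np.degrees(r.x[2]))
E
python3 go.py 325 256 22 -3.5
```

```text
scene [358 144  22  33 588]
top [110 250  26  32 751]
0.1871726253352538 [337.56114902 255.0786256 ] -1.9871792022182229
t 17.25 p [298.7 255.8 141.7] yaw -3.54 twist -0.0 units in new axes [ 0.87 -0.06  3.99] w 0.997 gf 0.0 F [ 0.3 -0.1  0.5]
```

```bash
python3 -m pendant '[[[0.6,0,0.6,-0.1,0],[0,0,1,0,0],[0,0,1,0,0],[0,0,1,0,0],[0,0,0.4,0,0]]]' 20 >/dev/null; python3 go.py 318 256 22 -2.5
python3 -m pendant '[[[0,0,0,0,0.3],[0,0,0,0,0.6],[0,0,0,0,1],[0,0,0,0,1],[0,0,0,0,1]]]' 20; python3 go.py 372 253 52 -2.5
```

```text
t 17.88 p [315.8 254.2  20.7] yaw -2.5 twist -0.0 units in new axes [ 0.07 -0.06 -0.04] w 1.003 gf 0.0 F [0.1 0.  1.8]
t: 18.5
ee_pos: [316.9, 255.0, 22.8]
tool_rot: [[0.999, -0.044, 0.001], [-0.044, -0.999, 0.0], [0.001, -0.0, -1.0]]
force: [-1.1, -1.6, 4.8]
gripper_width: 0.701
gripper_force: 22.8
t 18.5 p [316.9 255.   22.8] yaw -2.52 twist -0.0 units in new axes [ 1.84 -0.01 -0.97] w 0.701 gf 22.8 F [-1.1 -1.6  4.8]
```

```bash
python3 -m pendant '[[[0,0,-0.5,0,1],[0.4,0,-0.4,0,1],[0.8,0,0,0,1],[0.6,0,-0.1,0,1],[0,0,0,0,1]]]'; python3 -m pendant '[[[0.15,0,0,0,1],[0.15,0,0,0,1],[0.15,0,0,0,1],[0,0,0,0,1]]]';python3 go.py 385 253 52 -2.5
```

```text
t: 19.12
ee_pos: [371.7, 252.4, 52.4]
tool_rot: [[0.999, -0.046, 0.0], [-0.046, -0.999, 0.0], [0.0, -0.0, -1.0]]
force: [-0.4, 0.6, -3.9]
gripper_width: 0.699
gripper_force: 23.1
t: 19.62
ee_pos: [384.0, 252.0, 52.3]
tool_rot: [[0.999, -0.044, -0.0], [-0.044, -0.999, -0.0], [-0.0, 0.0, -1.0]]
force: [0.4, -0.2, -2.8]
gripper_width: 0.702
gripper_force: 23.1
t 19.62 p [384.  252.   52.3] yaw -2.5 twist -0.0 units in new axes [ 0.03 -0.03  0.01] w 0.702 gf 23.1 F [ 0.4 -0.2 -2.8]
```

```bash
for i in 1; do python3 -m pendant '[[[0.1,0,0,0,1],[0.1,0,0,0,1],[0,0,0,0,1]]]'|grep -E 'pos|force:'; done; python3 -m pendant '[[[0.1,0,0,0,1],[0.1,0,0,0,1],[0,0,0,0,1]]]'|grep -E 'pos|force:'
```

```text
ee_pos: [385.2, 251.1, 51.5]
force: [-15.3, 0.7, 3.8]
gripper_force: 23.3
ee_pos: [387.7, 251.0, 51.0]
force: [-27.0, 1.8, 9.2]
gripper_force: 23.2
```

```bash
python3 -m pendant '[[[0.05,0,-0.15,0,1],[0.05,0,-0.15,0,1],[0.1,0,-0.15,0,1],[0.1,0,-0.15,0,1],[0,0,0,0,1]]]'|grep -E 'pos|force:'; python3 -m pendant '[[[0.15,0,-0.1,0,1],[0.15,0,-0.1,0,1],[0.15,0,-0.1,0,1],[0.15,0,-0.1,0,1],[0,0,0,0,1]]]'|grep -E 'pos|force:'
```

```text
ee_pos: [403.6, 250.5, 70.2]
force: [-6.7, -0.8, 1.2]
gripper_force: 23.1
ee_pos: [422.2, 249.9, 82.3]
force: [-4.0, -1.9, 2.2]
gripper_force: 23.3
```

```bash
python3 - <<'E'
from h import *
for c in('scene','top'):
  s=optics.snapshot(c)
  P=(430,250,80); u=proj(s,P)[0].astype(int); I=s['image'][max(u[1]-40,0):u[1]+40,u[0]-50:u[0]+50,::-1]
  cv2.imwrite(f'pics/f_{c}.png',cv2.resize(I,(400,320),interpolation=2))
cv2.imwrite('pics/j.png',np.hstack([cv2.imread(f'pics/f_{c}.png') for c in('scene','top')]))
E
```

```text
(no output)
```

View pics/j.png

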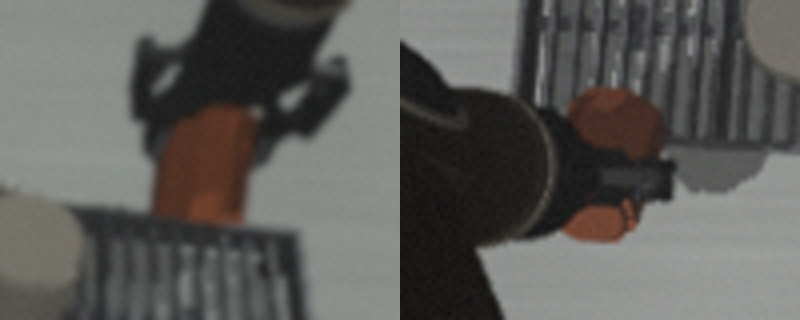

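It is rotating: the mouth is now down behind the near rail, at about (200,225) in the scene crop. I'll carry on along the arc.

```bash
python3 -m pendant '[[[0.15,0,-0.1,0,1],[0.15,0,-0.1,0,1],[0.15,0,-0.1,0,1],[0.15,0,-0.05,0,1],[0.1,0,0,0,1]]]'|grep -E 'pos|force:'; python3 -m pendant '[[[0.15,0,0,0,1],[0.15,0,0,0,1],[0.15,0,0,0,1],[0.15,0,0,0,1],[0.1,0,0,0,1]]]'|grep -E 'pos|force:'
```

```text
ee_pos: [445.4, 249.4, 93.3]
force: [1.0, -0.2, -2.6]
gripper_force: 23.2
ee_pos: [465.3, 248.4, 92.8]
force: [0.4, 0.7, -3.0]
gripper_force: 23.2
```

```bash
python3 -m pendant '[[[0,0,-0.5,0,1],[0.5,0,0,0,1],[0.5,0,0,0,1],[0,0,0,0,1]]]'|grep -E 'pos|force:'; python3 - <<'E'
from h import *
S={c:optics.snapshot(c) for c in('scene','top')}; M={}
p=np.array(sensors.get_state()['ee_pos'])+[0,0,8]
for c in S:
    I=S[c]['image'].astype(int); u=proj(S[c],p)[0].astype(int); m=((I[...,0]>I[...,2]*1.4)&(I[...,0]>40)).astype(np.uint8)
    w=np.zeros_like(m); w[max(u[1]-35,0):u[1]+35,u[0]-35:u[0]+35]=1; m*=w; print(c,m.sum()); M[c]=cv2.resize(m,None,fx=4,fy=4,interpolation=0)>0
    cv2.imwrite(f'pics/f_{c}.png',cv2.resize(S[c]['image'][max(u[1]-40,0):u[1]+40,u[0]-50:u[0]+50,::-1],(400,320),interpolation=2))
cv2.imwrite('pics/k.png',np.hstack([cv2.imread(f'pics/f_{c}.png') for c in('scene','top')]))
for h in(18,22):
  for f in range(30,121,10):
    a=np.radians(f); b=np.radians(-2.5); X=np.array([np.cos(b),np.sin(b),0]); Y=np.array([-np.sin(b),np.cos(b),0]); Z=np.array([0,0,1.])
    A=np.cos(a)*X-np.sin(a)*Z; U=np.sin(a)*X+np.cos(a)*Z
    r=lambda d,R,n:[p+A*d+R*(np.cos(q)*Y+np.sin(q)*U) for q in 2*np.pi/n*(np.arange(n)+.5)]
    P=np.array(r(-h,25,16)+r(5-h,32.5,8)+r(80-h,32.5,8)); o=[]
    for c in S: s=sil(S[c],P); o+=[(M[c]&s).sum()/(M[c]|s).sum(),(M[c]&~s).sum()/M[c].sum()]
    print(h,f,np.round(o,2))
E
```

```text
ee_pos: [496.5, 246.6, 107.7]
force: [-0.7, -0.0, -2.8]
gripper_force: 23.2
scene 710
top 454
18 30 [0.76 0.05 0.29 0.29]
18 40 [0.75 0.05 0.31 0.26]
18 50 [0.74 0.04 0.34 0.24]
18 60 [0.74 0.03 0.36 0.25]
18 70 [0.74 0.04 0.31 0.35]
18 80 [0.73 0.06 0.24 0.49]
18 90 [0.73 0.09 0.21 0.53]
18 100 [0.69 0.15 0.24 0.48]
18 110 [0.61 0.25 0.24 0.44]
18 120 [0.54 0.32 0.25 0.4 ]
22 30 [0.8  0.02 0.32 0.23]
22 40 [0.8  0.02 0.34 0.21]
22 50 [0.78 0.01 0.37 0.2 ]
22 60 [0.76 0.01 0.37 0.23]
22 70 [0.76 0.02 0.32 0.34]
22 80 [0.74 0.05 0.24 0.48]
22 90 [0.74 0.08 0.21 0.53]
22 100 [0.67 0.16 0.24 0.47]
22 110 [0.6  0.25 0.25 0.42]
22 120 [0.54 0.32 0.27 0.37]
```

View pics/k.png

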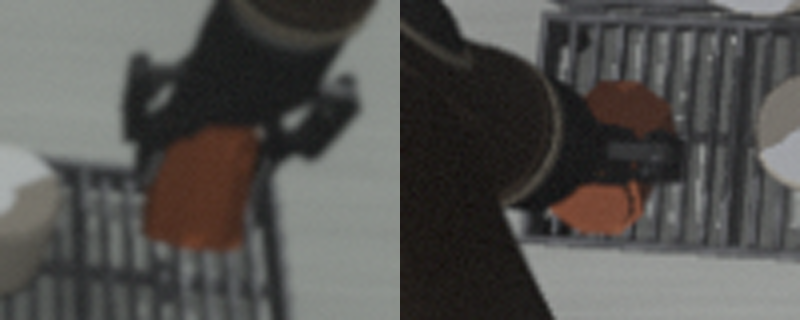

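The crop shows the cup over the free bay, tilted about 55-60°, with its lower rim at about (195,245). I'll lower it to touch the ribs and drag forward to bring it upright.

```bash
python3 -m pendant '[[[-0.3,0,0.3,0,1],[0,0,0.25,0,1],[0,0,0.1,0,1],[0,0,0.1,0,1],[0,0,0,0,1]]]'|grep -E 'pos|force:'; python3 -m pendant '[[[0.15,0,0.05,0,1],[0.15,0,0.05,0,1],[0.15,0,0.05,0,1],[0.15,0,0,0,1]]]'|grep -E 'pos|force:'
```

```text
ee_pos: [486.0, 247.5, 85.2]
force: [-0.5, 0.1, -2.6]
gripper_force: 23.2
ee_pos: [503.6, 247.0, 82.1]
force: [-6.9, -1.5, 11.7]
gripper_force: 25.6
```

```bash
python3 -m pendant '[[[0.15,0,0.05,0,1],[0.15,0,0.03,0,1],[0.15,0,0.03,0,1],[0.15,0,0,0,1]]]'|grep -E 'pos|force:'; python3 -m pendant '[[[0.15,0,0.03,0,1],[0.15,0,0.03,0,1],[0.15,0,0,0,1],[0,0,0,0,1]]]'|grep -E 'pos|force:'
```

```text
ee_pos: [522.2, 246.1, 78.6]
force: [-5.1, -0.3, 4.2]
gripper_force: 26.2
ee_pos: [536.1, 245.5, 75.9]
force: [-1.1, 0.1, 2.6]
gripper_force: 26.3
```

```bash
python3 -m pendant '[[[0,0,0.05,0,1],[0,0,0.05,0,1],[0,0,0.05,0,1],[0,0,0,0,1]]]'|grep -E 'pos|force:'; python3 - <<'E'
from h import *
S={c:optics.snapshot(c) for c in('scene','top')}; M={}
p=np.array(sensors.get_state()['ee_pos'])+[0,0,8]
for c in S:
    I=S[c]['image'].astype(int); u=proj(S[c],p)[0].astype(int); m=((I[...,0]>I[...,2]*1.4)&(I[...,0]>40)).astype(np.uint8)
    w=np.zeros_like(m); w[max(u[1]-35,0):u[1]+35,u[0]-35:u[0]+35]=1; m*=w; print(c,m.sum()); M[c]=cv2.resize(m,None,fx=4,fy=4,interpolation=0)>0
for h in(22,26):
  for f in range(40,121,10):
    a=np.radians(f); b=np.radians(-2.5); X=np.array([np.cos(b),np.sin(b),0]); Y=np.array([-np.sin(b),np.cos(b),0]); Z=np.array([0,0,1.])
    A=np.cos(a)*X-np.sin(a)*Z; U=np.sin(a)*X+np.cos(a)*Z
    r=lambda d,R,n:[p+A*d+R*(np.cos(q)*Y+np.sin(q)*U) for q in 2*np.pi/n*(np.arange(n)+.5)]
    P=np.array(r(-h,25,16)+r(5-h,32.5,8)+r(80-h,32.5,8)); o=[]
    for c in S: s=sil(S[c],P); o+=[(M[c]&s).sum()/(M[c]|s).sum(),(M[c]&~s).sum()/M[c].sum()]
    print(h,f,np.round(o,2))
E
```

```text
ee_pos: [538.9, 245.4, 73.8]
force: [1.7, -2.3, 14.5]
gripper_force: 28.1
scene 554
top 280
22 40 [0.58 0.05 0.16 0.44]
22 50 [0.58 0.04 0.17 0.43]
22 60 [0.58 0.03 0.18 0.44]
22 70 [0.59 0.03 0.18 0.45]
22 80 [0.62 0.02 0.21 0.41]
22 90 [0.66 0.02 0.24 0.32]
22 100 [0.71 0.03 0.25 0.27]
22 110 [0.68 0.09 0.26 0.2 ]
22 120 [0.58 0.2  0.27 0.14]
26 40 [0.6  0.04 0.19 0.34]
26 50 [0.59 0.03 0.19 0.36]
26 60 [0.59 0.02 0.19 0.39]
26 70 [0.6  0.02 0.19 0.41]
26 80 [0.63 0.01 0.21 0.4 ]
26 90 [0.67 0.01 0.24 0.32]
26 100 [0.71 0.03 0.25 0.27]
26 110 [0.67 0.09 0.26 0.21]
26 120 [0.58 0.2  0.27 0.14]
```

```bash
python3 -m pendant '[[[0,0,0.06,0,1],[0,0,0.06,0,1],[0,0,0,0,1]]]'|grep -E 'pos|force:'; python3 -m pendant '[[[0,0,0.06,0,1],[0,0,0.06,0,1],[0,0,0,0,1]]]'|grep -E 'pos|force:'
```

```text
ee_pos: [541.4, 245.3, 71.7]
force: [6.1, -3.8, 20.7]
gripper_force: 29.3
ee_pos: [543.6, 245.2, 69.4]
force: [9.4, -4.6, 27.0]
gripper_force: 29.0
```

```bash
cat > fit.py <<'E'
from h import *
S={c:optics.snapshot(c) for c in('scene','top')}; M={};D={}
p=np.array(sensors.get_state()['ee_pos']); print(p.round(1))
for c in S:
    I=S[c]['image'].astype(int); u=proj(S[c],p)[0].astype(int); m=((I[...,0]>I[...,2]*1.4)&(I[...,0]>35)).astype(np.uint8)
    w=np.zeros_like(m); w[max(u[1]-40,0):u[1]+40,u[0]-40:u[0]+40]=1; m*=w; d=((I.max(2)<48)&(m==0)).astype(np.uint8); d=cv2.morphologyEx(d,cv2.MORPH_OPEN,np.ones((3,3)))
    ys,xs=np.nonzero(m); print(c,m.sum(),'box',xs.min(),ys.min(),xs.max(),ys.max())
    M[c],D[c]=[cv2.resize(k,None,fx=4,fy=4,interpolation=0)>0 for k in(m,d)]
def P(v,f):
    a=np.radians(f); b=np.radians(-2.5); X=np.array([np.cos(b),np.sin(b),0]); Y=np.array([-np.sin(b),np.cos(b),0]); Z=np.array([0,0,1.])
    A=np.cos(a)*X-np.sin(a)*Z; U=np.sin(a)*X+np.cos(a)*Z; p=np.array([v[0],v[1],0])
    r=lambda d,R,n:[p+A*d+R*(np.cos(q)*Y+np.sin(q)*U) for q in 2*np.pi/n*(np.arange(n)+.5)]
    Q=np.array(r(-40,25,16)+r(-35,32.5,8)+r(40,32.5,8)); Q[:,2]+=30-Q[:,2].min(); return Q
def f(v,ph):
    o=0
    for c in S: s=sil(S[c],P(v,ph))&~D[c]; o+=1-(M[c]&s).sum()/(M[c]|s).sum()
    return o
for ph in(0,15,30,45,60,70,80,90,100,110,120):
    b=[]
    for x0 in (p[0],p[0]+30): 
        r=minimize(f,[x0,p[1]],args=(ph,),method='Nelder-Mead',options=dict(xatol=.5,fatol=1e-3,initial_simplex=[[x0,p[1]],[x0+10,p[1]],[x0,p[1]+8]])); b.append((r.fun,*r.x))
    print(ph,np.round(min(b),2))
E
python3 fit.py
```

```text
[543.6 245.2  69.4]
scene 521 box 364 201 394 226
top 258 box 85 178 138 222
0 [  0.81 525.09 247.69]
15 [  0.82 532.73 244.07]
30 [  0.81 541.16 241.13]
45 [  0.77 538.1  242.04]
60 [  0.7  534.79 243.34]
70 [  0.62 533.67 244.08]
80 [4.8000e-01 5.3449e+02 2.4577e+02]
90 [5.0000e-01 5.3355e+02 2.4821e+02]
100 [  0.61 538.29 249.51]
110 [  0.74 539.2  255.33]
120 [  0.86 541.61 253.28]
```

```bash
python3 -m pendant '[[[0,0,0,0,0.31],[0,0,0,0,0.305],[0,0,0,0,0.3],[0,0,0,0,0.296],[0,0,0,0,0.292]]]' 20|grep -E 'pos|force|width'; python3 -m pendant '[[[0,0,0,0,0.288],[0,0,0,0,0.284],[0,0,0,0,0.28],[0,0,0,0,0.276],[0,0,0,0,0.27]]]' 20|grep -E 'pos|force|width'; python3 fit.py
```

```text
ee_pos: [540.7, 245.7, 67.6]
force: [5.3, -3.7, 17.2]
gripper_width: 0.712
gripper_force: 0.6
ee_pos: [538.1, 245.6, 65.5]
force: [1.8, -1.6, 6.4]
gripper_width: 0.728
gripper_force: 0.0
[538.1 245.5  65.4]
scene 555 box 363 200 394 226
top 199 box 89 178 137 222
0 [  0.85 522.98 247.35]
15 [  0.87 530.64 245.46]
30 [  0.87 541.05 242.57]
45 [  0.82 536.51 243.83]
60 [  0.75 534.41 243.47]
70 [  0.67 533.67 243.91]
80 [  0.56 534.13 245.79]
90 [  0.6  532.87 247.65]
100 [  0.71 536.98 253.38]
110 [  0.83 542.13 249.64]
120 [  0.93 544.1  249.82]
```

```bash
python3 -m pendant '[[[0,0,0,0,0.2],[0,0,0,0,0.1],[0,0,-0.05,0,0],[0,0,-0.1,0,0]]]' 20|grep -E 'pos|force|width'; python3 -m pendant '[[[0,0,-0.2,0,0],[0,0,-0.4,0,0],[0,0,-0.8,0,0],[0,0,-1,0,0],[0,0,-1,0,0]]]' 20|grep -E 'pos|force|width';python3 -m pendant '[[[0,0,-1,0,0],[-1,0,-1,0,0],[-1,0,0,0,0],[-1,0,0,0,0],[-1,0,0,0,0]]]' 20|grep -E 'pos|force|width'; python3 fit.py; python3 - <<'E'
from h import *
for c in('scene','top'):
  s=optics.snapshot(c)
  for n,z in(('cup_center',70),('cup_mouth',30),('mug_center',67),('free_bay',30),('pan_lid',35),('soap_center',85),('spoon',0)):
    print(c,n,[(round(d['confidence'],2),on_z(s,d['pixel'],z).round()) for d in nets.pinpoint(c,n)[:5]])
E
```

```text
ee_pos: [535.2, 245.3, 68.4]
force: [0.8, 0.6, 1.0]
gripper_width: 0.999
gripper_force: 0.0
ee_pos: [535.4, 245.4, 172.4]
force: [-0.3, 0.9, -0.5]
gripper_width: 0.999
gripper_force: 0.0
ee_pos: [414.5, 250.7, 231.6]
force: [-0.2, -0.0, 0.6]
gripper_width: 0.999
gripper_force: 0.0
[412.8 251.1 231.6]
scene cup_center [(0.97, array([ 296., -225.,   70.])), (0.76, array([ 409., -256.,   70.])), (0.71, array([551., 241.,  70.])), (0.68, array([ 593., -468.,   70.])), (0.6, array([ 369., -125.,   70.]))]
scene cup_mouth [(0.98, array([ 305., -133.,   30.])), (0.77, array([ 328., -283.,   30.])), (0.73, array([531., 250.,  30.])), (0.38, array([ 569., -485.,   30.]))]
scene mug_center [(0.67, array([521., 117.,  67.]))]
scene free_bay [(0.61, array([ 567., -492.,   30.]))]
scene pan_lid [(0.74, array([682., 167.,  35.]))]
scene soap_center [(0.57, array([ 597., -461.,   85.]))]
scene spoon [(0.64, array([ 733., -221.,    0.])), (0.61, array([475., 129.,   0.]))]
top cup_center [(0.96, array([543., 251.,  70.])), (0.95, array([ 343., -136.,   70.])), (0.92, array([ 279., -220.,   70.])), (
[... 152 characters left out ...]
8.,   30.])), (0.66, array([543., 246.,  30.])), (0.57, array([ 261., -219.,   30.]))]
top mug_center [(0.72, array([511., 117.,  67.]))]
top free_bay []
top pan_lid [(0.74, array([675., 178.,  35.])), (0.36, array([512., 177.,  35.])), (0.22, array([520., 125.,  35.]))]
top soap_center [(0.86, array([ 597., -458.,   85.]))]
top spoon []Traceback (most recent call last):
  File "fit.py", line 7, in <module>
    ys,xs=np.nonzero(m); print(c,m.sum(),'box',xs.min(),ys.min(),xs.max(),ys.max())
                                               ~~~~~~^^
    return umr_minimum(a, axis, None, out, keepdims, initial, where)
ValueError: zero-size array to reduction operation minimum which has no identity
```

```bash
sed -i "s/^p=.*/p=np.array([538.,247,70])/; s/I.max(2)<48/I.max(2)<0/; s/110,120):/110,180):/; s/(0,15,30,45,60,70,80,90/(0,45,70,80,85,88,90,92,95/" fit.py; python3 fit.py; python3 - <<'E'
from h import *
s=optics.snapshot('top'); I=s['image'].astype(int)
for z in (110,):
    m=((I[...,0]>I[...,2]*1.4)&(I[...,0]>35)).astype(np.uint8); n,l,st,ce=cv2.connectedComponentsWithStats(m); print([(st[i].tolist(),on_z(s,ce[i],80).round()) for i in range(1,n) if st[i,4]>150])
# bay from model
c=np.array([519,184]);a=np.radians(-3.5); print(c+67*np.array([-np.sin(a),np.cos(a)]))
E
```

```text
scene 802 box 363 192 394 227
top 685 box 107 172 139 199
0 [  0.61 532.31 251.66]
45 [  0.55 543.08 243.31]
70 [3.9000e-01 5.4263e+02 2.4433e+02]
80 [2.5000e-01 5.4094e+02 2.4487e+02]
85 [1.7000e-01 5.3951e+02 2.4588e+02]
88 [1.3000e-01 5.3928e+02 2.4620e+02]
90 [1.3000e-01 5.3932e+02 2.4663e+02]
92 [1.3000e-01 5.3866e+02 2.4605e+02]
95 [1.7000e-01 5.3878e+02 2.4568e+02]
100 [2.800e-01 5.386e+02 2.451e+02]
110 [4.7000e-01 5.3669e+02 2.4375e+02]
180 [  0.6  536.26 250.69]
[([107, 172, 33, 28, 682], array([539., 245.,  80.])), ([313, 240, 26, 26, 486], array([ 372., -262.,   80.])), ([260, 252, 25, 26, 435], array([ 345., -129.,   80.])), ([295, 282, 27, 25, 439], array([ 273., -217.,   80.])), ([0, 308, 19, 31, 155], array([186., 548.,  80.])), ([0, 334, 24, 25, 203], array([124., 543.,  80.])), ([0, 359, 31, 25, 245], array([ 57., 529.,  80.]))]
[523.09025215 250.87503149]
```

```bash
python3 -c "
from plant import order,sensors; print(sensors.get_state()['t']); print(order.job_done())"
```

```text
31.3
the job is handed in; nothing more can be done
None
```

The cup stands upside down in the free bay, about 16 mm along x and 5 mm along y from its centre and upright to within about 2° by the camera fit. I handed the job in at 31.3 s; no verdict was shown. In the last check the mug, lid and soap dispenser were where they started; the spoon was seen by one camera only, about 13 mm from its first reading.

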